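# Press the glued memo pads

### The job

Stack all the white memo pads flat in one neat pile, lengthwise in the middle of the aluminium tray, and lay the wooden pressing board on top. Slide the loaded tray fully home against the back of the padding press, then turn the press handle clockwise until the white tab pops out of its dark column, and stop there, since tightening much further would crush the pads. Leave the tumbler, stapler and mouse where they are.

Things in the scene. Friction and masses are not known exactly. Their poses are not given: they have to be found in the camera images.
- press: Green and grey padding press fixed to the desk. Origin: on the desk, on the screw's axis. x: the way the tray slides in (mouth on the -x side), z up. Green uprights 128 mm tall at y = +-96 mm carry a beam (x -30 to +30, y -107 to +107 mm, top 150 mm high). Back stop face at x = +77 mm. There is no floor in it: the tray slides on the desk itself.
- press_mouth (a point): Middle of the mouth of the press, on the desk, 75 mm before its origin; axes as the press. From here to 150 mm further in run two grey guides 24 mm high, 138 mm clear between them; lips on their inner sides reach 11 mm inward at 18 to 24 mm height. Ahead of the mouth flared ends 50 mm long widen it by about 25 mm each side.
- plate_under (a point): Centre of the underside of the steel pressing plate (110 x 70 mm, 10 mm thick) that hangs under the beam: 76 mm above the desk with the handle at 0, and 6 mm lower per radian of handle until it bears on the load.
- handle (a joint): Turn of the grey T-bar handle on top of the press, rad, 0 to 7.2; grows (tightens, pressing plate goes down 6 mm per rad) when turned clockwise seen from above. About 0.2 N m of friction (0.3 when tight); it stays where it is left and does not rise or sink.
- handle_grip (a point): Point on the handle's axis at the height to grip, 212 mm above the desk. The handle is a bar 100 mm long (along this point's x axis), 14 mm thick (y) and 32 mm tall (194 to 226 mm above the desk), centred on the screw's axis; under it a thin neck, then a hub of 32 mm diameter whose top is 178 mm above the desk.
- tab (a joint): Travel of the white indicator tab (15 x 15 mm) in its dark column, m: 0 to 0.024 is hidden, 0.024 is level with the column's top, more stands out of it. It moves 4 times as fast as the spring of the pressing plate is squeezed: it appears at 6 mm of squeeze (about 10 N) and then shoots up 24 mm per rad of handle.
- tab_top (a point): Top of the white indicator tab. At rest it is 24 mm below the top of the column; popped out means at least 10 mm above it; 34 mm is far too much.
- column_top (a point): Top of the dark square column (23 x 23 mm) that hides the tab. It stands on the moving crosshead beside the beam, at x = -46, y = +80 mm of the press, 185 mm above the desk with the handle at 0 and 6 mm lower per radian of handle.
- platen (a joint): Squeeze of the spring between screw and pressing plate, m: 0 while the plate hangs free, grows 6 mm per rad of handle once the plate bears on the load; 0.006 when the tab appears, 0.0085 when it stands 10 mm out, 0.016 when the spring is solid.
- tray: Aluminium tray, 150 mm (x) by 134 mm (y), about 0.45 kg, lying on the desk before the press mouth. Origin: centre of the underside of the loading area; +x points to the end that enters first. Floor 5 mm thick, inside 138 x 122 mm between rims 11 mm high over the desk. Fully home, its origin and axes match those of the press within about 3 mm.
- tray_grip (a point): Middle of the tray's upright grey handle plate, 32 mm above the desk, 130 mm from the tray's origin at its -x end; axes as the tray's. The plate is 14 mm thick (x), 60 mm wide (y), its top 50 mm high; it stands on a tongue 5 mm thick and 60 mm wide, 48 mm clear of the tray's rim.
- board: Wooden pressing board, a plain plate 126 mm (x) by 60 mm (y) by 12 mm, about 75 g. Origin: centre of the plate.
- pad_a: White memo pad, a rigid block of paper 120 mm (x) by 56 mm (y) by 12 mm thick with a grey card back, 65 g, lying flat. Origin: centre of the block. Three or four pads are there; absent ones have no pose.
- pad_b: White memo pad, a rigid block of paper 120 mm (x) by 56 mm (y) by 12 mm thick with a grey card back, 65 g, lying flat. Origin: centre of the block. Three or four pads are there; absent ones have no pose.
- pad_c: White memo pad, a rigid block of paper 120 mm (x) by 56 mm (y) by 12 mm thick with a grey card back, 65 g, lying flat. Origin: centre of the block. Three or four pads are there; absent ones have no pose.
- pad_d: White memo pad, a rigid block of paper 120 mm (x) by 56 mm (y) by 12 mm thick with a grey card back, 65 g, lying flat. Origin: centre of the block. Three or four pads are there; absent ones have no pose.
- tumbler: Amber tumbler with black lid and straw, 84 mm diameter, 98 mm tall without the straw, full; stays where it is. Origin: centre of its underside.
- stapler: Black and grey stapler, 130 x 36 x 50 mm; stays where it is. Origin: centre of its underside.
- mouse: Black computer mouse, 105 x 60 x 33 mm; stays where it is. Origin: centre of its underside.
Things that resemble listed ones, but are neither listed nor needed, are in the scene too. Of the things that look like the board, the smaller one is meant. Leave any yellow look-alike of the pad_d alone.

How it is judged (in metres and radians):
On the way, in this order (a step that is already met when the one before it is completed fails the run):
1. all pads lie piled in the tray with the board on top, the tray still outside the press (x of pad_a in the frame of tray between -0.02 and 0.02 m and y of pad_a in the frame of tray between -0.02 and 0.02 m and z of pad_a in the frame of tray between 0.005 and 0.075 m and (angle between pad_a's own z axis and vertical below 0.12 rad or angle between pad_a's own z axis and vertical above 3.02 rad) and angle between the x axis of each of pad_a, pad_b, pad_c, pad_d, board and the x axis of tray, either way round below 0.2 rad and x of pad_b in the frame of tray between -0.02 and 0.02 m and y of pad_b in the frame of tray between -0.02 and 0.02 m and z of pad_b in the frame of tray between 0.005 and 0.075 m and (angle between pad_b's own z axis and vertical below 0.12 rad or angle between pad_b's own z axis and vertical above 3.02 rad) and x of pad_c in the frame of tray between -0.02 and 0.02 m and y of pad_c in the frame of tray between -0.02 and 0.02 m and z of pad_c in the frame of tray between 0.005 and 0.075 m and (angle between pad_c's own z axis and vertical below 0.12 rad or angle between pad_c's own z axis and vertical above 3.02 rad) and x of pad_d in the frame of tray between -0.02 and 0.02 m and y of pad_d in the frame of tray between -0.02 and 0.02 m and z of pad_d in the frame of tray between 0.005 and 0.075 m and (angle between pad_d's own z axis and vertical below 0.12 rad or angle between pad_d's own z axis and vertical above 3.02 rad) and x of board in the frame of tray between -0.02 and 0.02 m and y of board in the frame of tray between -0.02 and 0.02 m and z of board in the frame of tray between 0.005 and 0.075 m and (angle between board's own z axis and vertical below 0.12 rad or angle between board's own z axis and vertical above 3.02 rad) and z of board in the frame of tray above 0.043 m and z of each of pad_a, pad_b, pad_c, pad_d in the frame of tray below 0.053 m and x of tray in the frame of press below -0.06 m), for 0.2 s.
2. the loaded tray is fully home in the press, the tab not yet out (x of pad_a in the frame of tray between -0.02 and 0.02 m and y of pad_a in the frame of tray between -0.02 and 0.02 m and z of pad_a in the frame of tray between 0.005 and 0.075 m and (angle between pad_a's own z axis and vertical below 0.12 rad or angle between pad_a's own z axis and vertical above 3.02 rad) and angle between the x axis of each of pad_a, pad_b, pad_c, pad_d, board and the x axis of tray, either way round below 0.2 rad and x of pad_b in the frame of tray between -0.02 and 0.02 m and y of pad_b in the frame of tray between -0.02 and 0.02 m and z of pad_b in the frame of tray between 0.005 and 0.075 m and (angle between pad_b's own z axis and vertical below 0.12 rad or angle between pad_b's own z axis and vertical above 3.02 rad) and x of pad_c in the frame of tray between -0.02 and 0.02 m and y of pad_c in the frame of tray between -0.02 and 0.02 m and z of pad_c in the frame of tray between 0.005 and 0.075 m and (angle between pad_c's own z axis and vertical below 0.12 rad or angle between pad_c's own z axis and vertical above 3.02 rad) and x of pad_d in the frame of tray between -0.02 and 0.02 m and y of pad_d in the frame of tray between -0.02 and 0.02 m and z of pad_d in the frame of tray between 0.005 and 0.075 m and (angle between pad_d's own z axis and vertical below 0.12 rad or angle between pad_d's own z axis and vertical above 3.02 rad) and x of board in the frame of tray between -0.02 and 0.02 m and y of board in the frame of tray between -0.02 and 0.02 m and z of board in the frame of tray between 0.005 and 0.075 m and (angle between board's own z axis and vertical below 0.12 rad or angle between board's own z axis and vertical above 3.02 rad) and x of tray in the frame of press between -0.007 and 0.007 m and y of tray in the frame of press between -0.006 and 0.006 m and angle between the x axis of tray and the x axis of press, either way round below 0.06 rad and value of joint tab below 0.02 m), for 0.2 s.
3. the tab has popped out with the tray home and loaded (x of pad_a in the frame of tray between -0.02 and 0.02 m and y of pad_a in the frame of tray between -0.02 and 0.02 m and z of pad_a in the frame of tray between 0.005 and 0.075 m and (angle between pad_a's own z axis and vertical below 0.12 rad or angle between pad_a's own z axis and vertical above 3.02 rad) and angle between the x axis of each of pad_a, pad_b, pad_c, pad_d, board and the x axis of tray, either way round below 0.2 rad and x of pad_b in the frame of tray between -0.02 and 0.02 m and y of pad_b in the frame of tray between -0.02 and 0.02 m and z of pad_b in the frame of tray between 0.005 and 0.075 m and (angle between pad_b's own z axis and vertical below 0.12 rad or angle between pad_b's own z axis and vertical above 3.02 rad) and x of pad_c in the frame of tray between -0.02 and 0.02 m and y of pad_c in the frame of tray between -0.02 and 0.02 m and z of pad_c in the frame of tray between 0.005 and 0.075 m and (angle between pad_c's own z axis and vertical below 0.12 rad or angle between pad_c's own z axis and vertical above 3.02 rad) and x of pad_d in the frame of tray between -0.02 and 0.02 m and y of pad_d in the frame of tray between -0.02 and 0.02 m and z of pad_d in the frame of tray between 0.005 and 0.075 m and (angle between pad_d's own z axis and vertical below 0.12 rad or angle between pad_d's own z axis and vertical above 3.02 rad) and x of board in the frame of tray between -0.02 and 0.02 m and y of board in the frame of tray between -0.02 and 0.02 m and z of board in the frame of tray between 0.005 and 0.075 m and (angle between board's own z axis and vertical below 0.12 rad or angle between board's own z axis and vertical above 3.02 rad) and x of tray in the frame of press between -0.007 and 0.007 m and y of tray in the frame of press between -0.006 and 0.006 m and angle between the x axis of tray and the x axis of press, either way round below 0.06 rad and value of joint tab above 0.034 m), for 0.3 s.
At the end, for the whole second after the job is handed in: Every pad and the board lie flat in the tray, centred within 20 mm of its middle each way and lengthwise within 11 degrees, the board above all pads; the tray is home within 7 mm of the back position and straight in the guides; the tab stands at least 10 mm out of its column (all of step 3 and z of board in the frame of tray above 0.043 m and z of each of pad_a, pad_b, pad_c, pad_d in the frame of tray below 0.053 m and linear speed of tray below 0.02 m/s and value of joint platen above 0.006 m); the robot touches nothing.
It fails at once if the press is tightened far past the tab (spring squeezed beyond 14.5 mm) and crushes the pads (value of joint platen above 0.0145 m).
It fails at once if the tumbler is shoved away or knocked over (distance of tumbler from where it was at the start of the episode above 0.03 m or angle between tumbler's own z axis and vertical above 0.5 rad).
It fails at once if the stapler is shoved away or knocked over (distance of stapler from where it was at the start of the episode above 0.03 m or angle between stapler's own z axis and vertical above 0.5 rad).
It fails at once if the mouse is shoved away or knocked over (distance of mouse from where it was at the start of the episode above 0.03 m or angle between mouse's own z axis and vertical above 0.5 rad).
Of pad_a, pad_b, pad_c, pad_d only 3 to 4 are there at a start; the rules pass over those that are not, and their reading is None.
At some moment in a run one of pad_a, pad_b, pad_c, pad_d may be knocked a few centimetres aside while the robot is not near it.
Once in a run the grip may slacken for a moment while it holds something.
It also fails if it takes over 210 s, if anything falls off the work surface, if the arm or the gripper's body presses on something with over 40 N, if the wrist force passes 120 N, or if a joint passes its speed limit or range.

### The arm

A 7-joint arm with a two-finger parallel gripper is mounted at the origin on the work surface. World frame = base frame: x ahead of the robot, y to its left, z up, the work surface at z = 0. Lengths are in mm, angles in rad, forces in N, time in s.
With the tool pointing down it reaches from about 400 to 875 mm from the base axis. Payload 6.5 kg.
Tool frame: the origin (TCP) lies midway between the tips of the shut fingers; the grasp point (between the pads) lies 19 mm behind it (r.grip_point_offset is the z of the grasp point in the tool frame, in mm); z points along the fingers, y is the direction in which the jaws open and shut (so a half turn about z gives the same grasp; the last joint's range is limited). The gripper opens to 85 mm and grips with 20 to 120 N. Pads are 22 mm wide; open, the fingers measure 114 mm over their backs; the gripper's body (76 mm by 85 mm) begins 54 mm behind the grasp point. The pads swing forward as they close: fully open they stand 13 mm farther back than shut.
Start: joints at [-1.286, 0.536, -0.004, 1.538, 0.003, 1.067, -0.071], TCP at [223.368, 610.407, 205.49] pointing down, gripper open.
Joint ranges: [-2.7, 2.7], [-0.37, 2.16], [-1.27, 1.26], [0.24, 2.4], [-1.31, 4.45], [0.19, 1.91], [-2.76, 2.76]. Speed limits (rad/s): [2.39, 2.39, 3.14, 3.14, 3.14, 3.14, 3.14].

### API

Orientations are given as a unit quaternion [x, y, z, w].
In Python, from station import r gives the robot as it stands. The module is installed in compiled form; this text tells all that it offers. Calls block until the motion is done:
- r.move_pose(position, orientation): joint-space move of the TCP to a pose.
- r.servo_line(position, ori=None, max_speed=150, max_force=None): straight line of the TCP; ori=None keeps the orientation; max_speed is the mean speed in mm/s. With max_force (N) it stops when the force on the tool has changed by that much, and returns True; else False.
- r.goto_joints(angles): joint-space move.
- r.set_gripper(opening): finger opening in mm; the grip force is fixed at half the most; returns when the fingers have stopped.
- r.sleep(seconds).
- r.solve_ik(position, orientation): joint angles nearest the present ones, or None.
- r.get_state(): the state.
- r.capture(name): name is "side" or "top" or "wrist"; returns a dict with "color" (384x512x3 uint8, blue, green, red), "fx", "fy", "cx", "cy" (pixels), "cam_to_world" (4x4, takes a point from camera to world coordinates); the wrist camera has in their place "T_tool_cam" (4x4, takes a point from camera to tool coordinates, whose origin is the TCP and whose axes are the flange's). Camera axes: x right, y up, looking along -z (the intrinsics and any distortion apply to the point x, -y, -z); pixel columns grow to the right and rows downward; lengths in mm; the calibration is good to about 2 mm. A picture is of the moment at which its call begins: read the wrist's pose just before it. There is no depth.
A pose or a line that the arm cannot do raises r.PlanningError and nothing moves.
- r.hand_in(): hands the job in, once; it reports no verdict.
Trained networks look in a picture, given as the dict that the camera call returned (one of the last four; its "shot" number tells which), for a name from the list of things; names that differ only in an ending like _2 or _b are one class to them, and where a whole thing is asked for, a point or a joint stands for the part that bears it (a point fixed in the world has none). Each returns a list of dicts, best first, with "p" (0 to 1); they miss things now and then, are a little off and sometimes report something else, mostly with a low value. They report only what shows in the picture. A call takes as long as a camera call. They do not tell look-alikes from the thing itself.
- r.outline_of(picture, thing): "region" (384x512 bool, what is visible of it) and "rect" ([left, top, right, bottom] in pixels, round what is visible of it).
The state is a dict: "time_s": time; "qpos": joint angles; "joint_velocities": joint speeds; "effort": joint torques, N m; "eef_pos": TCP position; "tcp_rot": TCP orientation; "contact_force": force on the tool from outside, world axes, zero at the start; "torque": the same for the moment, N m; "width": finger opening in mm.
Only numpy, scipy, OpenCV 4.12 (cv2) and the standard library are available. Lean on these libraries where they do the work, as an engineer would, in place of code of your own. Each camera call takes 0.05 s, during which the arm holds its last target. There are 200 camera calls.

## Working session

There is one attempt and no reset: what is moved stays moved. The work goes in short steps, each a Python script; the robot and the scene stay as the last script left them, time stands still between calls to the robot, and variables do not carry over. Pictures are saved under pics/ and viewed, about 12 in all and at most 16, crops included, and the job is handed in when it is done.

```bash
mkdir -p pics; python3 - <<'E'
from station import r
import cv2,numpy as np
s=r.get_state(); print(s['time_s'],s['eef_pos'],s['tcp_rot'],s['width'])
for n in ("top","side"):
    p=r.capture(n); cv2.imwrite(f"pics/{n}0.png",p["color"]); print(n,p['fx'],p['fy'],p['cx'],p['cy'],p.keys()); print(np.round(p['cam_to_world'],3))
    for t in ("press","tray","board","pad_a","handle","tumbler","stapler","mouse"):
        for o in r.outline_of(p,t): print(n,t,round(o['p'],2),np.round(o['rect']),o['region'].sum())
p=r.capture("wrist"); print(p['T_tool_cam'])
E
```

```text
0.0 [223.18392024 609.75288576 204.61486415] [ 1.74502447e-01  9.84656354e-01 -8.68416779e-04 -8.38284232e-05] 85.25929786725125
top 382.983813413433 382.983813413433 258.5234458449726 191.27860433181291 dict_keys(['color', 'fx', 'fy', 'cx', 'cy', 'cam_to_world', 'shot'])
[[-1.200000e-02  9.960000e-01 -8.800000e-02  4.300710e+02]
 [-1.000000e+00 -1.100000e-02  1.900000e-02  2.393100e+01]
 [ 1.800000e-02  8.900000e-02  9.960000e-01  1.092332e+03]
 [ 0.000000e+00  0.000000e+00  0.000000e+00  1.000000e+00]]
top press 0.88 [352. 129. 447. 221.] 4537
top tray 0.95 [263. 152. 339. 201.] 2952
top board 0.92 [ 89. 187. 133. 252.] 1804
top board 0.84 [156. 191. 184. 238.] 886
top pad_a 0.93 [203. 142. 230. 184.] 810
top pad_a 0.75 [172. 254. 214. 297.] 940
top pad_a 0.71 [200. 191. 225. 237.] 901
top pad_a 0.68 [161. 140. 185. 184.] 849
top handle 0.95 [404. 158. 451. 181.] 521
top tumbler 0.73 [159. 142. 184. 185.] 968
top tumbler 0.57 [245.  86. 274. 125.] 950
top stapler 0.74 [271. 223. 293. 269.] 596
top mouse 0.6 [167. 101. 205. 131.] 794
top mouse 0.5 [406. 160. 451. 179.] 504
top mouse
[... 442 characters left out ...]
8447
side tray 0.92 [264. 215. 349. 289.] 3120
side board 0.71 [154. 190. 203. 221.] 652
side board 0.64 [120. 169. 176. 195.] 887
side pad_a 0.83 [226. 186. 268. 217.] 674
side pad_a 0.63 [182. 206. 228. 241.] 748
side pad_a 0.57 [124. 224. 159. 261.] 813
side handle 0.98 [388. 230. 425. 276.] 852
side tumbler 0.73 [297. 159. 330. 208.] 1098
side stapler 0.59 [196. 259. 254. 294.] 1160
side mouse 0.74 [244. 161. 281. 179.] 452
[[-5.23356149e-05  9.52718961e-01  3.03852889e-01  7.77482282e+01]
 [ 9.99999859e-01  2.10212273e-04 -4.86872484e-04  1.07497402e+00]
 [-5.27726254e-04  3.03852821e-01 -9.52718838e-01 -1.68526222e+02]
 [ 0.00000000e+00  0.00000000e+00  0.00000000e+00  1.00000000e+00]]
```

```bash
python3 - <<'E'
import cv2
for n in ("top","side"):
    a=cv2.imread(f"pics/{n}0.png"); cv2.imwrite(f"pics/{n}0b.png",cv2.resize(a[60:384] if n=='top' else a[100:384],None,fx=1.56,fy=1.56,interpolation=cv2.INTER_CUBIC))
E
```

```text
(no output)
```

View pics/top0b.png

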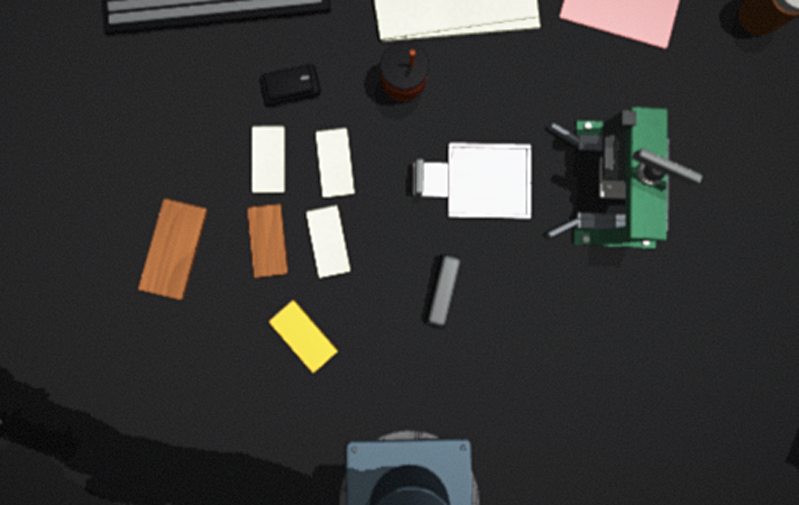

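View pics/side0b.png

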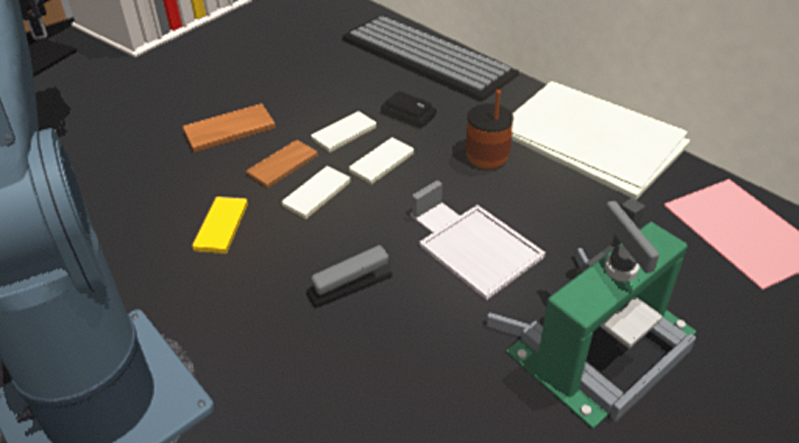

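The pictures show three white pads, the small brown board beside them, a yellow look-alike and a big look-alike board. The tray's handle faces left and the press is at the right, with its mouth to the left. Next I measure.

```bash
cat > h.py <<'E'
from station import r
import cv2,numpy as np
from scipy.spatial.transform import Rotation as R
def cam(p,st=None):
    if 'cam_to_world' in p: return np.array(p['cam_to_world'])
    T=np.eye(4); T[:3,:3]=R.from_quat(st['tcp_rot']).as_matrix(); T[:3,3]=st['eef_pos']
    return T@np.array(p['T_tool_cam'])
def shot(n):
    st=r.get_state(); p=r.capture(n); p['T']=cam(p,st); return p
def px2w(p,uv,z):
    uv=np.atleast_2d(uv).astype(float)
    d=np.c_[(uv[:,0]-p['cx'])/p['fx'],-(uv[:,1]-p['cy'])/p['fy'],-np.ones(len(uv))]@p['T'][:3,:3].T
    o=p['T'][:3,3]; return o+d*((z-o[2])/d[:,2])[:,None]
def w2px(p,P):
    q=(np.atleast_2d(P)-p['T'][:3,3])@p['T'][:3,:3]
    return np.c_[p['cx']+p['fx']*q[:,0]/-q[:,2],p['cy']-p['fy']*q[:,1]/-q[:,2]]
def rect(p,mask,z):
    v,u=np.nonzero(mask); w=px2w(p,np.c_[u,v],z)[:,:2].astype(np.float32)
    (c,s,a)=cv2.minAreaRect(w); a=np.radians(a)
    if s[0]<s[1]: a+=np.pi/2; s=s[::-1]
    a=(a+np.pi/2)%np.pi-np.pi/2   # direction of long side
    return np.array(c),np.array(s),a
def quat(yaw):
    """tool down; jaws (tool y) along horizontal direction yaw"""
    y=np.array([np.cos(yaw),np.sin(yaw),0]); z=np.array([0,0,-1.]); x=np.cross(y,z)
    return R.from_matrix(np.c_[x,y,z]).as_quat()
def best(pos,yaw):
    """of the two equal grasps the one nearest the middle of the last joint's range"""
    c=[]
    for k in (0,np.pi):
        q=quat(yaw+k); s=r.solve_ik(pos,q)
        if s is not None: c.append((abs(s[6]),k,q))
    return min(c,key=lambda t:t[0])[2]
E
python3 - <<'E'
from h import *
p=shot('top'); im=p['color'].astype(int)
for t,z in (('pad_a',12),('board',12),('tray',8),('handle',226),('stapler',50),('mouse',33),('tumbler',98)):
    for o in r.outline_of(p,t):
        c,s,a=rect(p,o['region'],z); col=im[o['region']].mean(0)
        print(t,round(o['p'],2),c.round(1),s.round(1),round(a,3),col.round())
g=((im[...,1]>im[...,2]+25)&(im[...,1]>60)).astype(np.uint8); g[:, :390]=0
g=cv2.morphologyEx(g,cv2.MORPH_CLOSE,np.ones((5,5)))
for th in (400,402,404): 
    m=g.copy(); m[:,:th]=0; c,s,a=rect(p,m,150); print('beam',th,c.round(1),s.round(1),round(a,3))
for pt in ((223,610,205),(400,-300,400),(430,-200,350),(400,0,350)):
    print(pt,[None if (q:=r.solve_ik(np.array(pt,float),quat(y))) is None else np.round(q,2) for y in (0,1.57,3.14,-1.57)])
E
```

```text
pad_a 0.94 [293.4 184.3] [124.3  61.9] 0.717 [ 80. 216. 234.]
pad_a 0.9 [461.9 140.8] [118.   54.6] 0.223 [236. 246. 246.]
pad_a 0.83 [605.1 128.3] [122.3  56.5] 0.109 [233. 242. 242.]
pad_a 0.68 [613.7 250. ] [124.   59.7] 0.005 [227. 237. 237.]
pad_a 0.22 [ 574.7 -403.4] [280.3 262.7] 1.493 [76. 91. 63.]
pad_a 0.16 [ 582.3 -476.6] [125.4  46.4] 1.103 [83. 83. 81.]
board 0.82 [464.1 251.6] [124.9  61.5] 0.088 [ 66. 111. 176.]
board 0.59 [452.3 417.4] [168.4  84.2] -0.254 [ 65. 109. 173.]
tray 0.83 [ 570.6 -123.2] [215.7 135.5] 1.56 [238. 237. 237.]
handle 0.93 [ 552.  -377.6] [106.4  40.7] 1.174 [81. 82. 79.]
stapler 0.6 [372.7 -60.5] [124.3  36.7] -0.256 [108. 108. 105.]
stapler 0.32 [ 564.7 -363.3] [63.9 47.2] -0.041 [70. 72. 73.]
tumbler 0.77 [746.2   1.1] [98.1 79.9] -0.009 [32. 33. 41.]
beam 400 [ 554.8 -387.1] [229.4  66.7] -0.103
beam 402 [ 554.6 -386.7] [228.8  62. ] -0.075
beam 404 [ 554.9 -386.5] [229.1  58.2] -0.052
(223, 610, 205) [array([-1.47,  0.55,  0.27,  1.55, -0.16,  1.06, -1.16]), array([-1.23,  0.54, -0.08,  1.54,  0.05,  1.07,  0.24]), array([-1.  ,  0.57, -0.43,  1.52,  0.26,  1.1 ,  1.66]), array([-1.71,  0.61,  0.63,  1.57, -0.39,  1.1 , -2.55])]
(400, -300, 400) [array([-0.23,  0.14,  0.9 ,  1.69, -0.11,  1.37,  0.68]), array([ 0.88,  0.14, -0.37,  1.63,  0.05,  1.38,  2.07]), array([-0.38,  0.17,  1.1 ,  1.69, -0.16,  1.37, -2.41]), array([-0.23,  0.14,  0.9 ,  1.69, -0.11,  1.37, -0.89])]
(430, -200, 350) [array([-0.73,  0.16,  1.22,  1.84, -0.15,  1.26,  0.53]), array([-0.64,  0.13,  1.1 ,  1.83, -0.12,  1.25,  2.06]), array([-0.64,  0.13,  1.1 ,  1.83, -0.12,  1.25, -2.65]), array([-0.47,  0.1 ,  0.9 ,  1.83, -0.08,  1.25, -1.12])]
(400, 0, 350) [array([-0.82, -0.11,  0.66,  1.97,  0.07,  1.26, -0.18]), array([-0.66, -0.09,  0.52,  1.97,  0.05,  1.25,  1.41]), None, array([-0.91, -0.13,  0.74,  1.98,  0.09,  1.26, -1.77])]
```

```bash
python3 - <<'E'
from h import *
q=quat(0.)
for i,(x,y,z) in enumerate(((570,-70,300),(560,-300,330))):
    r.move_pose(np.array([x,y,z],float),q); r.sleep(.3)
    p=shot('wrist'); cv2.imwrite(f'pics/w{i}.png',p['color']); np.savez(f'w{i}.npz',**{k:p[k] for k in('color','fx','fy','cx','cy','T')})
    print(i,r.get_state()['time_s'],p['fx'],np.round(p['T'][:3,3]))
    for t in ('tray','press','handle','tab'):
        for o in r.outline_of(p,t): print(t,round(o['p'],2),np.round(o['rect']))
a=np.hstack([cv2.imread(f'pics/w{i}.png') for i in (0,1)]); cv2.imwrite('pics/w.png',cv2.resize(a,(1024,384))[:, :])
E
```

```text
0 4.4167 301.69893239161394 [570.   9. 468.]
tray 0.81 [213. 116. 297. 244.]
tray 0.57 [357.  64. 453. 139.]
press 0.76 [178. 257. 318. 359.]
1 5.8917 301.69893239161394 [ 561. -220.  498.]
tray 0.97 [216.   1. 309. 104.]
press 0.86 [171. 121. 344. 304.]
handle 0.97 [233. 212. 283. 304.]
tab 0.37 [171. 118. 343. 304.]
```

View pics/w0.png

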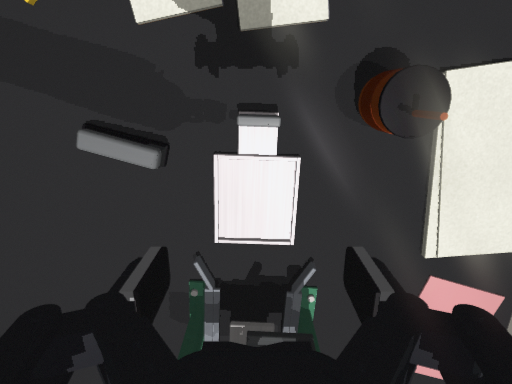

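View pics/w1.png

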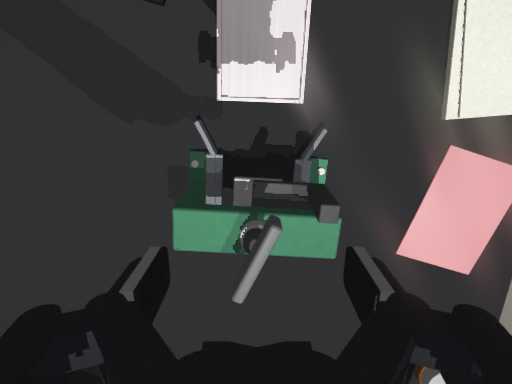

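```bash
cat >> h.py <<'E'
def load(i):
    d=dict(np.load(f'w{i}.npz')); return {k:(v if v.ndim else float(v)) for k,v in d.items()}
E
python3 - <<'E'
from h import *
p=load(1)
P=px2w(p,[(177,207),(338,211),(340,254),(174,248)],150); print(P.round(1)); print(np.mean(P,0))
p0=load(0)
for nm,pp in(('w0',p0),):
    im=pp['color'].astype(int); 
    m=(im.min(2)>120).astype(np.uint8); m[:152]=0; m[250:]=0; m[:, :200]=0; m[:,310:]=0
    print('tray',rect(pp,m,8))
T=px2w(p0,[(214,155),(299,157),(294,245),(216,243)],11); print(T.round(1),T.mean(0))
print('grip', px2w(p0,[(238,117),(279,117),(238,126),(279,126)],50).round(1))
print('flare/guide w0',px2w(p0,[(205,291),(219,291),(285,291),(301,291)],24).round(1))
print('guide w1',px2w(p,[(208,155),(222,155),(295,158),(308,160)],24).round(1))
a=p['color'][100:310,160:360]; b=p0['color'][105:350,170:330]
cv2.imwrite('pics/c1.png',cv2.resize(a,None,fx=3,fy=3,interpolation=cv2.INTER_CUBIC))
cv2.imwrite('pics/c0.png',cv2.resize(b,None,fx=2.4,fy=2.4,interpolation=cv2.INTER_CUBIC))
c=np.zeros((630,1000,3),np.uint8); c[:588,:384]=cv2.imread('pics/c0.png'); c[:630,400:1000]=cv2.imread('pics/c1.png'); cv2.imwrite('pics/c.png',cv2.resize(c,(800,504)))
E
```

```text
[[ 463.4 -351.2  150. ]
 [ 662.2 -356.1  150. ]
 [ 669.9 -415.9  150. ]
 [ 455.2 -407.6  150. ]]
[ 562.6634315  -382.67999514  150.        ]
tray (array([ 569.19793701, -151.82601929]), array([157.62815857, 134.71257019]), np.float64(1.5339166057033702))
[[ 505.7  -78.2   11. ]
 [ 636.1  -81.3   11. ]
 [ 634.2 -231.7   11. ]
 [ 502.7 -227.9   11. ]] [ 569.67538244 -154.7833318    11.        ]
grip [[545.8 -19.   50. ]
 [601.1 -18.9  50. ]
 [545.6 -30.9  50. ]
 [601.4 -30.9  50. ]]
flare/guide w0 [[ 482.  -313.2   24. ]
 [ 506.1 -313.2   24. ]
 [ 620.2 -313.2   24. ]
 [ 647.8 -313.2   24. ]]
guide w1 [[ 484.3 -310.3   24. ]
 [ 506.6 -310.3   24. ]
 [ 622.8 -314.9   24. ]
 [ 643.7 -318.1   24. ]]
```

View pics/c.png

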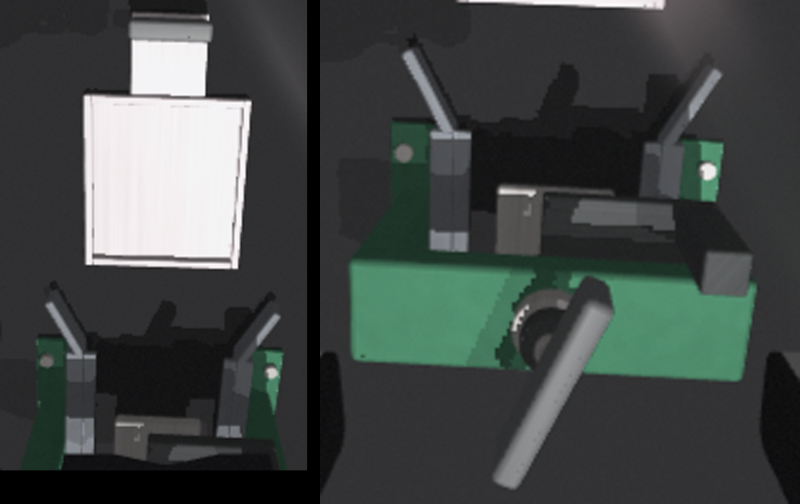

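```bash
python3 - <<'E'
from h import *
from scipy.optimize import least_squares
p=load(1); f=lambda L:[(160+(X-320)/2.4,100+Y/2.4) for X,Y in L]
g=lambda L:[(170+X/(2.4*.8),105+Y/(2.4*.8)) for X,Y in L]
uv=np.array(f([(352,263),(755,285),(742,380),(351,360),(470,132),(640,142),(548,326)]))
M=np.array([(-30,-107,150),(-30,107,150),(30,107,150),(30,-107,150),(-75,-58,24),(-75,58,24),(0,0,178)],float)
def tr(P,M):
    c,s=np.cos(P[2]),np.sin(P[2]); return np.c_[P[0]+c*M[:,0]-s*M[:,1],P[1]+s*M[:,0]+c*M[:,1],M[:,2]]
fit=least_squares(lambda P:(w2px(p,tr(P,M))-uv).ravel(),[560,-385,-1.57],loss='soft_l1',x_scale=[1,1,.01])
print('press w1',fit.x.round(3)); print(fit.fun.reshape(-1,2).round(1).tolist())
# check beam in the top view and w0
p0=load(0)
uv0=np.array(g([(95,352),(221,352)])); print('guides w0',px2w(p0,uv0,24).round(1),'expected',tr(fit.x,M[4:6]).round(1))
h=px2w(p,f([(595,283),(507,482)]),226); print('bar',h.round(1),h.mean(0).round(1),np.arctan2(*(h[0]-h[1])[1::-1]))
# tray
uvt=np.array(g([(85,95),(250,100),(239,269),(86,265),(130,20),(212,22),(131,40),(211,40)]))
Mt=np.array([(-75,-67,11),(-75,67,11),(75,67,11),(75,-67,11),(-137,-30,50),(-137,30,50),(-123,-30,50),(-123,30,50)],float)
ft=least_squares(lambda P:(w2px(p0,tr(P,Mt))-uvt).ravel(),[570,-155,-1.57],loss='soft_l1',x_scale=[1,1,.01])
print('tray w0',ft.x.round(3)); print(ft.fun.reshape(-1,2).round(1).tolist())
t=shot('top'); im=t['color'].copy()
for P,MM in((fit.x,M),(ft.x,Mt)):
    for u,v in w2px(t,tr(P,MM)): cv2.circle(im,(int(round(u*1)),int(round(v))),1,(0,0,255),-1)
cv2.imwrite('pics/t1.png',cv2.resize(im[110:240,240:470],None,fx=3.4,fy=3.4,interpolation=cv2.INTER_NEAREST))
E
```

```text
press w1 [ 560.219 -388.082   -1.626]
[[-3.1, -1.8], [1.4, -1.8], [0.2, 1.1], [-1.3, 1.2], [-0.6, -0.2], [1.3, -0.3], [0.5, 8.9]]
guides w0 [[ 507.2 -307.9   24. ]
 [ 620.2 -307.8   24. ]] expected [[ 506.4 -310.    24. ]
 [ 622.2 -316.4   24. ]]
bar [[ 578.9 -333.8  226. ]
 [ 541.5 -429.7  226. ]] [ 560.2 -381.7  226. ] 1.1997018442534824
tray w0 [ 570.146 -154.383   -1.6  ]
[[-0.5, 0.0], [0.9, -0.0], [-0.0, -0.3], [0.1, -0.3], [-0.9, -0.2], [0.8, 0.1], [-1.6, -0.1], [0.8, 1.2]]
```

View pics/t1.png

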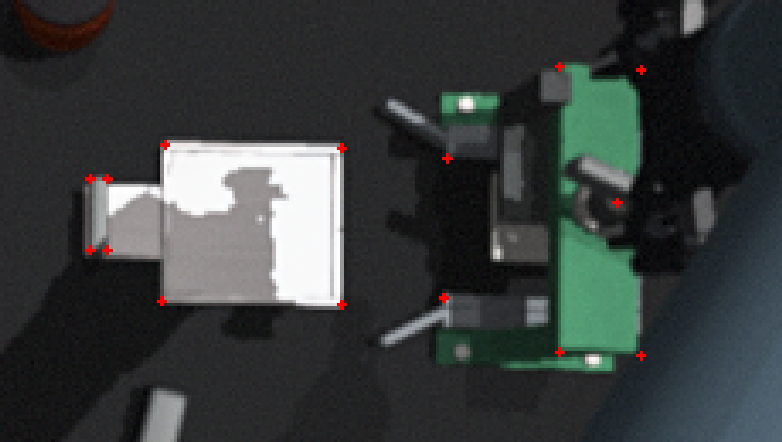

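```bash
python3 - <<'E'
from h import *
r.move_pose(np.array([560,-462,310.]),quat(0.)); r.sleep(.3)
p=shot('wrist'); np.savez('w2.npz',**{k:p[k] for k in('color','fx','fy','cx','cy','T')})
print(p['T'][:3,3].round(1),w2px(p,[(560,-388,150),(560,-388,226)]).round())
for o in r.outline_of(p,'handle'): print(o['p'],o['rect'],[np.round(v,2) for v in rect(p,o['region'],226)])
a=p['color']; cv2.imwrite('pics/w2.png',cv2.resize(a[0:260,130:400],None,fx=2.3,fy=2.3,interpolation=cv2.INTER_CUBIC))
E
```

```text
[ 560.9 -382.1  479. ] [[255. 101.]
 [255. 103.]]
0.75 [223.7, 38.3, 290.0, 161.3] [array([ 560.09, -387.32]), array([97.96, 26.19]), np.float64(1.0)]
```

View pics/w2.png

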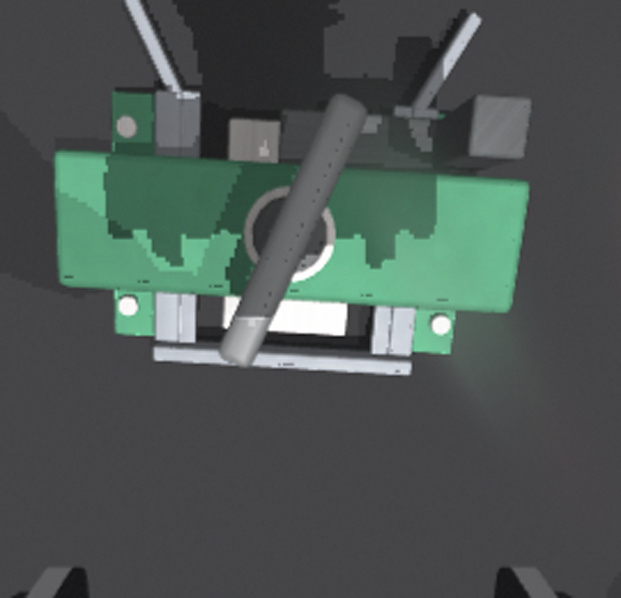

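```bash
python3 - <<'E'
from h import *
from scipy.optimize import least_squares
p=load(2); p1=load(1); f=lambda L:np.array([(130+X/2.3,Y/2.3) for X,Y in L])
f1=lambda L:np.array([(160+(X-320)/2.4,100+Y/2.4) for X,Y in L])
def tr(P,M):
    c,s=np.cos(P[2]),np.sin(P[2]); return np.c_[P[0]+c*M[:,0]-s*M[:,1],P[1]+s*M[:,0]+c*M[:,1],M[:,2]]
M=np.array([(-30,-107,150),(-30,107,150),(30,107,150),(30,-107,150),(0,0,178),(75,-58,24),(75,58,24)],float)
uv=f([(55,151),(529,182),(513,312),(61,287),(290,233),(196,346),(372,351)])
M1=np.array([(30,107,150),(30,-107,150),(-75,-58,24),(-75,58,24)],float); uv1=f1([(742,380),(351,360),(470,132),(640,142)])
F=lambda P:np.r_[(w2px(p,tr(P,M))-uv).ravel(),(w2px(p1,tr(P,M1))-uv1).ravel()]
s=least_squares(F,[560,-385,-1.6],loss='soft_l1',x_scale=[1,1,.01]); print(s.x.round(3)); print(F(s.x).reshape(-1,2).round(1).tolist())
b=px2w(p,f([(348,97),(236,365)]),226); print('bar',b.mean(0).round(1),np.linalg.norm(b[0]-b[1]),np.arctan2(*(b[0]-b[1])[1::-1]))
print('ring',px2w(p,f([(290,233)]),178).round(1),px2w(p,f([(290,233)]),155).round(1))
E
```

```text
[ 561.093 -388.27    -1.622]
[[-2.1, -0.9], [2.2, -2.4], [0.4, 0.2], [-1.8, 0.5], [0.0, 0.8], [0.0, -1.1], [-0.2, 0.7], [1.0, 1.0], [-0.5, 1.6], [-0.2, 0.1], [1.7, -0.3]]
bar [ 560.6 -388.5  226. ] 98.05878868901513 1.161546561009901
ring [[ 561.1 -387.6  178. ]] [[ 561.1 -388.   155. ]]
```

```bash
cat >> h.py <<'E'
TRAY=np.array([570.1,-154.4,-1.60]); PRESS=np.array([561.1,-388.2,-1.622])
def slabs():
    """white pads and small boards still on the desk, from the top view"""
    p=shot('top'); out={'pad':[],'board':[]}
    for n in out:
        for o in r.outline_of(p,'pad_a' if n=='pad' else n):
            c,s,a=rect(p,o['region'],12); col=p['color'][o['region']].mean(0)
            white=col.min()>170
            if o['p']>.3 and 105<s[0]<140 and 45<s[1]<72 and white==(n=='pad') and c[1]>0 and not(n=='board' and col[1]>150):
                out[n].append((c,s,a))
    return out
def pick_place(c,a,h,tray=TRAY,z=130.,lift_wait=0.1):
    """slab at c, long side at a -> bottom at height h in the tray; returns widths"""
    q=best(np.array([*c,0.]),a+np.pi/2); qp=best(np.array([*tray[:2],h]),tray[2]+np.pi/2)
    r.set_gripper(85)
    r.move_pose(np.array([*c,z]),q); r.servo_line(np.array([*c,25.]),max_speed=200)
    r.servo_line(np.array([*c,0.]),max_speed=60)
    r.set_gripper(40); w0=r.get_state()['width']
    r.servo_line(np.array([*c,z]),max_speed=200)
    w1=r.get_state()['width']
    if not 50<w1<68: return w0,w1,None
    r.servo_line(np.array([*tray[:2],z]),qp,max_speed=220)
    r.set_gripper(40); w2=r.get_state()['width']
    r.servo_line(np.array([*tray[:2],h+12.]),max_speed=180)
    hit=r.servo_line(np.array([*tray[:2],h-.5]),max_speed=30,max_force=6)
    zz=r.get_state()['eef_pos'][2]
    r.set_gripper(70); r.servo_line(np.array([*tray[:2],z]),max_speed=200)
    return w0,w1,w2,hit,zz
E
python3 - <<'E'
from h import *
s=slabs(); print(s)
r.move_pose(np.array([500,0,250.]),quat(0.))
c,_,a=sorted(s['pad'],key=lambda t:t[0][0])[0]
print(c,a,pick_place(c,a,5.),r.get_state()['time_s'])
r.move_pose(np.array([570,-70,300.]),quat(0.)); r.sleep(.2)
p=shot('wrist'); cv2.imwrite('pics/p1.png',p['color']); print(slabs())
for o in r.outline_of(p,'pad_a'): print(o['p'],rect(p,o['region'],17))
E
```

```text
{'pad': [(array([605.190979  , 128.51759338]), array([121.78082275,  56.21489716]), np.float64(0.1089468076256177)), (array([612.409729  , 249.27496338]), array([120.63654327,  59.47385025]), np.float64(-0.008521449697981076)), (array([462.41641235, 140.28512573]), array([118.58000183,  56.26485443]), np.float64(0.1923959284083281))], 'board': [(array([464.85949707, 250.76939392]), array([125.57632446,  60.75185013]), np.float64(0.1290606063969284))]}
[462.41641235 140.28512573] 0.1923959284083281 (40.03916062767723, 40.137260605323206, None) 13.1
{'pad': [(array([612.37322998, 249.96058655]), array([121.32810974,  53.98989487]), np.float64(0.005428352978976259)), (array([605.6506958 , 127.37057495]), array([125.04275513,  60.17157364]), np.float64(0.09529323844759374)), (array([462.46972656, 140.48042297]), array([120.40880585,  56.62932205]), np.float64(0.19337044563021544))], 'board': [(array([463.72613525, 248.42350769]), array([129.4306488 ,  65.96940613]), np.float64(0.0765446675972199))]}
0.9 (array([466.64068604, 114.21951294]), array([121.50306702,  27.94357872]), np.float64(0.0007289651219106741))
0.64 (array([605.88519287, 110.13637543]), array([120.61434174,  36.31281281]), np.float64(0.0007288375554541648))
0.38 (array([276.09057617, 125.76419067]), array([14.63312912,  4.57645559]), np.float64(0.0007286010828739808))
```

View pics/p1.png

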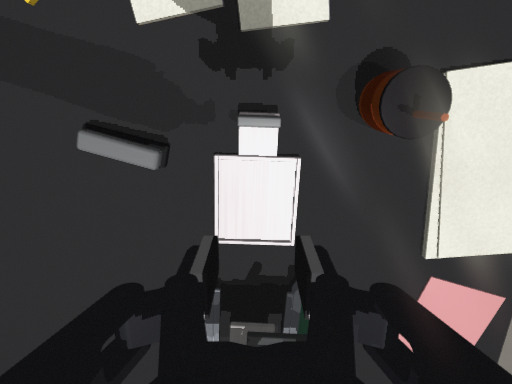

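The tray is still empty: the fingers closed to 40 mm without catching the pad. I'll check heights at the grasp.

```bash
python3 - <<'E'
from h import *
c=np.array([462.4,140.4]);a=.193
r.set_gripper(70)
r.move_pose(np.array([*c,130]),best(np.array([*c,0.]),a+np.pi/2)); r.servo_line(np.array([*c,10.]),max_speed=200)
print(r.get_state()['eef_pos'],r.get_state()['contact_force'])
print(r.servo_line(np.array([*c,-8.]),max_speed=30,max_force=8),r.get_state()['eef_pos'],r.get_state()['contact_force'])
p=shot('wrist'); cv2.imwrite('pics/p2.png',p['color'])
r.servo_line(np.array([*c,r.get_state()['eef_pos'][2]+1]),max_speed=30)
r.set_gripper(40); s=r.get_state(); print(s['width'],s['eef_pos'],s['contact_force'],s['time_s'])
E
```

```text
[463.31857638 140.13338602  10.72653794] [0.23599317 0.41136483 0.0661255 ]
False [462.423898   140.30666529  -8.02876859] [-0.22726958 -0.17782759 -0.41457586]
40.08260648725134 [462.37638767 140.41137327  -6.95230158] [ 0.05098966 -0.3389301   0.68547707] 18.875
```

View pics/p2.png

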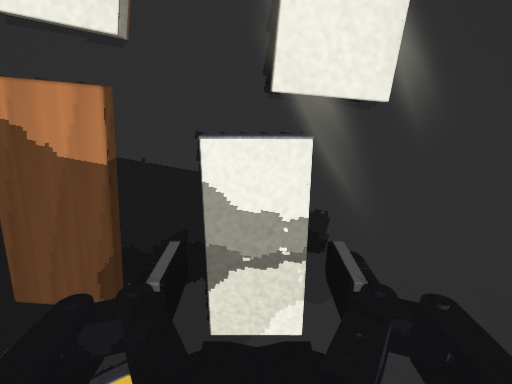

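```bash
python3 - <<'E'
from h import *
print(r.grip_point_offset)
c=np.array([462.4,140.4]); s=r.get_state(); print(s['eef_pos'],R.from_quat(s['tcp_rot']).as_matrix().round(3).tolist(),s['width'])
p=shot('side'); cv2.imwrite('pics/s3.png',cv2.resize(p['color'][140:300,60:320],None,fx=3,fy=3,interpolation=cv2.INTER_CUBIC))
E
```

```text
-18.700000000000003
[462.37638767 140.41137327  -6.95230158] [[0.981, 0.192, -0.0], [0.192, -0.981, 0.0], [-0.0, -0.0, -1.0]] 40.08260648725134
```

View pics/s3.png

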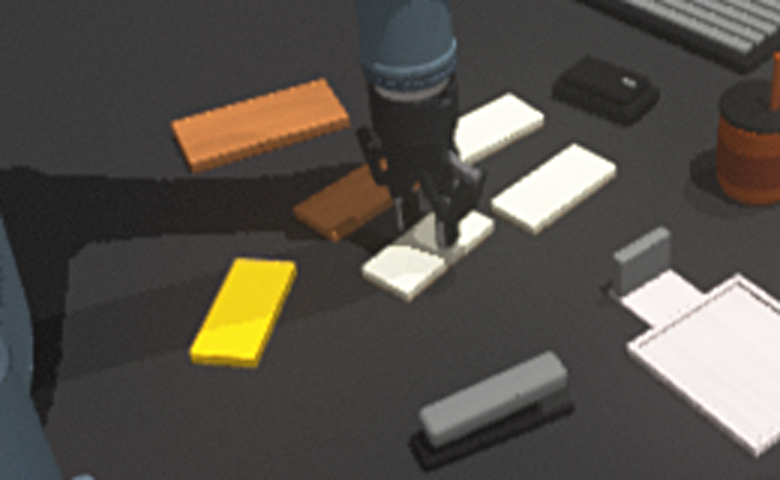

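The side view shows the fingertips hovering just over the pad, although the TCP reads -7 mm. I'll measure the offset by touching the pad top gently.

```bash
python3 - <<'E'
from h import *
c=np.array([462.4,140.4])
print(r.servo_line(np.array([*c,-45.]),max_speed=20,max_force=5)); s=r.get_state(); print(s['eef_pos'],s['contact_force'],s['qpos'])
E
```

```text
True
[462.51311816 140.42130367 -15.21495197] [-0.84553634  0.87308885  5.7805113 ] [-0.82010915  0.72351961  0.55225496  2.11042308 -0.77729037  0.51855564
 -1.05822991]
```

```bash
python3 - <<'E'
from h import *
c=np.array([462.4,140.4])
r.servo_line(np.array([*c,5.]),max_speed=100)
for w in (85,66):
    r.servo_line(np.array([*c,5.]),max_speed=100); r.set_gripper(w); 
    r.servo_line(np.array([*c,-15.]),max_speed=100); 
    print(w,r.servo_line(np.array([*c,-48.]),max_speed=20,max_force=5)); s=r.get_state(); print(s['width'],s['eef_pos'],s['contact_force'][2])
E
```

```text
85 True
84.76991746150621 [462.35357921 140.34231601 -38.76318327] 8.941020692477819
66 True
65.9981591318827 [462.37719191 140.39811808 -32.32666929] 7.811524399481596
```

The tool's true tips sit 25 mm behind the reported TCP, consistently at three openings. I'll apply that as a z offset and carry on.

```bash
sed -i "s/\[\*c,25.\]/[*c,0.]/; s/np.array(\[\*c,0.\]),max_speed=60/np.array([*c,-27.]),max_speed=60/; s/h+12\.\]/h-15.]/; s/h-\.5\]/h-27.5]/" h.py; grep -n "servo_line" h.py
python3 - <<'E'
from h import *
r.servo_line(np.array([462.4,140.4,60.]),max_speed=150)
s=slabs(); print(s)
L=[x for x in s['pad'] if np.hypot(*(x[0]-[462.4,140.4]))<40] 
c,a=(L[0][0],L[0][2]) if L else (np.array([462.4,140.4]),.193)
print(c,a,pick_place(c,a,5.),r.get_state()['time_s'])
r.move_pose(np.array([570,-70,300.]),quat(0.)); r.sleep(.2)
p=shot('wrist'); cv2.imwrite('pics/p4.png',p['color']); 
E
```

```text
51:    r.move_pose(np.array([*c,z]),q); r.servo_line(np.array([*c,0.]),max_speed=200)
52:    r.servo_line(np.array([*c,-27.]),max_speed=60)
54:    r.servo_line(np.array([*c,z]),max_speed=200)
57:    r.servo_line(np.array([*tray[:2],z]),qp,max_speed=220)
59:    r.servo_line(np.array([*tray[:2],h-15.]),max_speed=180)
60:    hit=r.servo_line(np.array([*tray[:2],h-27.5]),max_speed=30,max_force=6)
62:    r.set_gripper(70); r.servo_line(np.array([*tray[:2],z]),max_speed=200)
{'pad': [(array([615.24243164, 249.87414551]), array([115.58090973,  59.45074844]), np.float64(0.005198584074591839)), (array([605.39178467, 128.85339355]), array([120.64060211,  56.18745041]), np.float64(0.1089724821630016))], 'board': []}
[462.4 140.4] 0.193 (53.95109955015817, 54.06014100004566, 53.88021611003888, True, np.float64(-21.248573395564144)) 33.2083
```

View pics/p4.png

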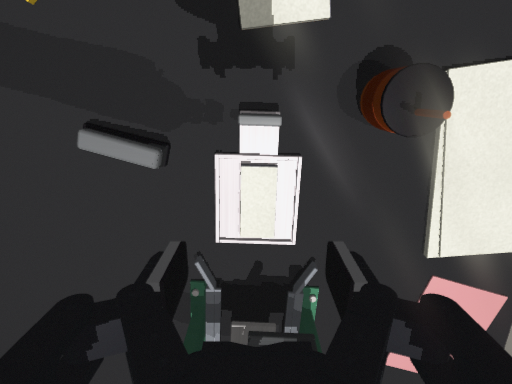

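The first pad lies centred in the tray (px 240-277, 165-240). Next come the other two pads, then the board, with a fresh look before each.

```bash
python3 - <<'E'
from h import *
for k in (1,2):
    s=slabs(); print(len(s['pad']),[(x[0].round(1),x[1].round(),x[2].round(3)) for x in s['pad']])
    c,_,a=min(s['pad'],key=lambda x:x[0][1])
    print(pick_place(c,a,5+12.*k),r.get_state()['time_s'])
r.move_pose(np.array([570,-70,300.]),quat(0.)); r.sleep(.2)
print(slabs()); p=shot('wrist'); cv2.imwrite('pics/p5.png',p['color'])
for o in r.outline_of(p,'pad_a'): print(round(o['p'],2),np.round(o['rect']),[np.round(v,2) for v in rect(p,o['region'],41)])
E
```

```text
2 [(array([604.7, 128.6]), array([122.,  56.]), np.float64(0.115)), (array([612.1, 249.7]), array([121.,  54.]), np.float64(0.01))]
(54.05493711518436, 53.83633123293066, 54.39230432218814, True, np.float64(-9.248033873565376)) 43.0083
0 []Traceback (most recent call last):
  File "<stdin>", line 4, in <module>
ValueError: min() iterable argument is empty
```

```bash
python3 - <<'E'
from h import *
r.move_pose(np.array([570,-70,300.]),quat(0.)); r.sleep(.2)
print(slabs()); p=shot('top'); 
for o in r.outline_of(p,'pad_a'): print(round(o['p'],2),np.round(o['rect']),[np.round(v,2) for v in rect(p,o['region'],12)],p['color'][o['region']].mean(0).round())
w=shot('wrist'); cv2.imwrite('pics/p5.png',np.hstack([p['color'][60:330,100:400],w['color'][100:370,100:420]]))
for o in r.outline_of(w,'pad_a'): print('w',round(o['p'],2),np.round(o['rect']),[np.round(v,2) for v in rect(w,o['region'],29)])
E
```

```text
{'pad': [(array([612.4196167, 249.8049469]), array([121.42340851,  53.822258  ]), np.float64(0.009789464957049132))], 'board': [(array([464.58807373, 250.53378296]), array([126.19299316,  63.46569061]), np.float64(0.11136787072785181))]}
0.72 [172. 255. 213. 296.] [array([294.72, 185.67]), array([119.58,  57.23]), np.float64(0.72)] [ 75. 195. 214.]
0.63 [161. 141. 184. 184.] [array([611.11, 249.8 ]), array([129.64,  59.35]), np.float64(0.01)] [239. 242. 242.]
w 0.94 [238. 167. 275. 240.] [array([ 571.2, -151.8]), array([121.33,  55.77]), np.float64(1.54)]
```

```bash
python3 - <<'E'
from h import *
c,a=np.array([612.3,249.8]),.01
print(pick_place(c,a,29.),r.get_state()['time_s'])
r.move_pose(np.array([570,-70,300.]),quat(0.)); r.sleep(.2)
s=slabs(); print(s); p=shot('wrist')
for o in r.outline_of(p,'pad_a'): print(round(o['p'],2),np.round(o['rect']),[np.round(v,2) for v in rect(p,o['region'],41)])
if s['board'] and not s['pad']:
    c,_,a=s['board'][0]
    print(pick_place(c,a,41.),r.get_state()['time_s'])
    r.move_pose(np.array([570,-70,300.]),quat(0.)); r.sleep(.2)
    p=shot('wrist'); cv2.imwrite('pics/p6.png',p['color']); np.savez('w3.npz',**{k:p[k] for k in('color','fx','fy','cx','cy','T')})
    for t,z in(('board',53),('pad_a',41),('tray',8)):
        for o in r.outline_of(p,t): print(t,round(o['p'],2),np.round(o['rect']),[np.round(v,2) for v in rect(p,o['region'],z)])
E
```

```text
(54.15070382697295, 53.95536204218589, 54.34407765449666, True, np.float64(2.8191058613887057)) 53.4083
{'pad': [], 'board': [(array([465.00097656, 250.09164429]), array([124.68054962,  60.87865829]), np.float64(0.1153930223336681))]}
0.59 [234. 165. 279. 242.] [array([ 571.01, -151.69]), array([125.84,  57.84]), np.float64(1.55)]
(58.06705010385379, 58.26021240257043, 57.964972771012995, True, np.float64(14.798913975092622)) 63.4917
board 0.91 [237. 163. 280. 248.] [array([ 571.11, -149.39]), array([128.46,  61.33]), np.float64(1.55)]
board 0.25 [358.  63. 456. 138.] [array([7.6595e+02, 6.6000e-01]), array([121.18,  91.64]), np.float64(-0.0)]
tray 0.57 [217. 112. 299. 245.] [array([ 570.22, -122.3 ]), array([216.38, 134.64]), np.float64(1.54)]
```

View pics/p6.png

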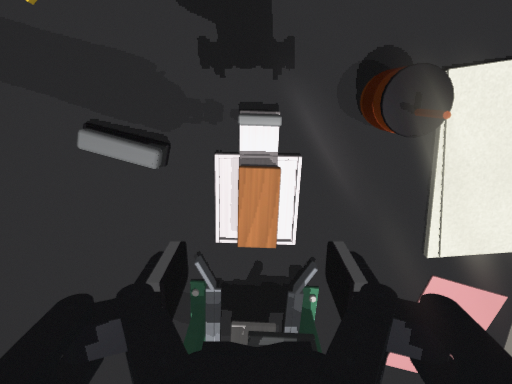

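The pile is neat with the board on top (px 237-280, 163-248). Next I grip the tray's handle plate and slide the tray in.

```bash
cat >> h.py <<'E'
def P(x,y,z,f=PRESS):
    c,s=np.cos(f[2]),np.sin(f[2]); return np.array([f[0]+c*x-s*y,f[1]+s*x+c*y,z])
E
python3 - <<'E'
from h import *
g=P(-130,0,-12,TRAY); q=best(g,TRAY[2]); k=(q@quat(TRAY[2]))**2>.5
qp=quat(PRESS[2]+(0 if k else np.pi))
r.set_gripper(45); r.move_pose(g+[0,0,120],q); r.servo_line(g,max_speed=120)
r.set_gripper(5); s=r.get_state(); print('w',s['width'],s['eef_pos'],s['time_s']); z=s['eef_pos'][2]
print(r.servo_line(P(-195-130,0,z),qp,max_speed=40,max_force=20))
print(r.servo_line(P(-100-130,0,z),max_speed=50,max_force=15)); s=r.get_state(); print(s['width'],s['eef_pos'],s['contact_force'],s['time_s'])
p=shot('top'); cv2.imwrite('pics/p7.png',cv2.resize(p['color'][110:240,240:470],None,fx=3,fy=3))
for t,zz in(('board',53),('tray',8)):
    for o in r.outline_of(p,t): print(t,round(o['p'],2),[np.round(v,2) for v in rect(p,o['region'],zz)])
E
```

```text
w 13.285975301639736 [574.47053032 -24.77123198 -11.26919828] 67.775
False
False
12.819571960807332 [ 573.44152037 -156.19365054  -11.25698794] [0.3169038  5.84916266 4.06278243] 70.9583
board 0.77 [array([ 568.1 , -287.86]), array([102.04,  60.41]), np.float64(1.52)]
board 0.74 [array([452.08, 401.91]), array([165.08,  82.74]), np.float64(-0.22)]
board 0.47 [array([7.6197e+02, 6.0000e-02]), array([105.42,  83.56]), np.float64(-0.01)]
tray 0.91 [array([ 563.78, -283.89]), array([148.8 , 129.55]), np.float64(1.5)]
tray 0.65 [array([751.66, 211.13]), array([106.86,  64.01]), np.float64(-1.34)]
```

View pics/p7.png

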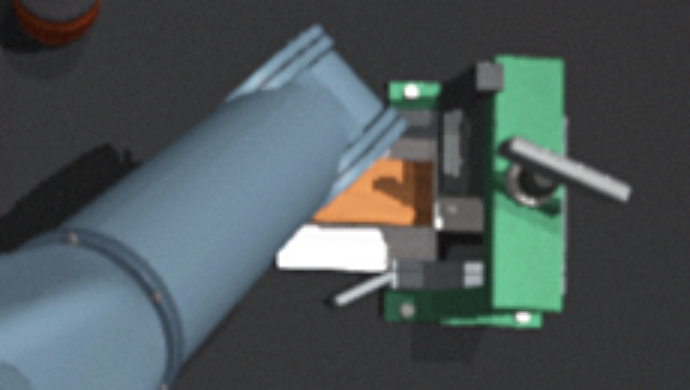

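The tray enters the guides straight, with little lateral force. I'll push it home under a force limit.

```bash
python3 - <<'E'
from h import *
z=r.get_state()['eef_pos'][2]; d=np.array([np.cos(PRESS[2]),np.sin(PRESS[2])])
def rep(l): 
    s=r.get_state(); e=s['eef_pos'][:2]-PRESS[:2]; print(l,'s=',round(e@d+130,1),'y=',round(e@[-d[1],d[0]],1),s['contact_force'].round(1),s['width'],s['time_s'])
hit=r.servo_line(P(-15-130,0,z),max_speed=50,max_force=18); rep(hit)
if not hit:
    hit=r.servo_line(P(12-130,0,z),max_speed=20,max_force=18); rep(hit)
r.set_gripper(40); r.sleep(.2); rep('rel')
r.servo_line(P(-134,0,150.),max_speed=120)
r.move_pose(np.array([560,-250,330.]),quat(0.)); r.sleep(.2)
w=shot('wrist'); np.savez('w4.npz',**{k:w[k] for k in('color','fx','fy','cx','cy','T')})
a=w['color'][60:350,130:400]; cv2.imwrite('pics/p8.png',cv2.resize(a,None,fx=2,fy=2,interpolation=cv2.INTER_CUBIC))
E
```

```text
False s= -17.5 y= 0.6 [0.5 6.9 3.4] 13.36622818962068 72.9583
True s= 2.2 y= 0.9 [-1.   3.4  5.6] 13.429963779823996 74.0583
rel s= 1.7 y= 0.5 [0.8 0.3 0.8] 39.85359447189541 74.6333
```

View pics/p8.png

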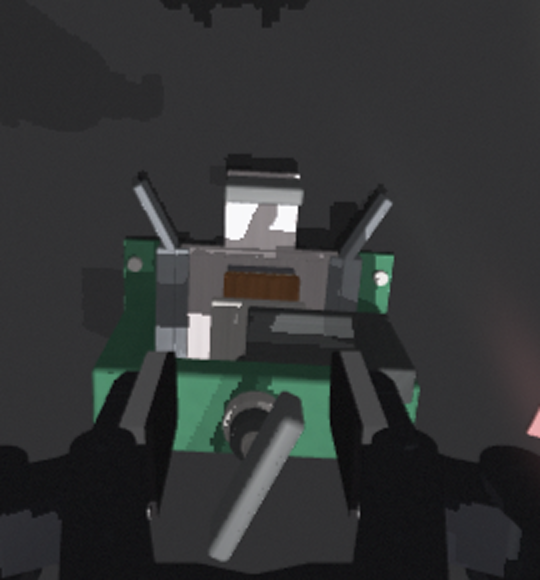

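```bash
python3 - <<'E'
from h import *
p=load(4); d=np.array([np.cos(PRESS[2]),np.sin(PRESS[2])])
for X,Y,z in((226,187,50),(303,187,50),(226,203,50),(303,203,50),(225,270,53),(300,275,53),(188,248,11),(350,253,11)):
    e=(px2w(p,[(130+X/2,60+Y/2)],z)[0,:2]-PRESS[:2]); print(z,(e@d).round(1),(e@[-d[1],d[0]]).round(1))
# handle kinematics: joint 7 for grip yaws
g=P(0,0,168.)
for k in range(-8,9):
    q=r.solve_ik(g,quat(1.17+np.pi/2+k*.4)); print(k,None if q is None else q.round(2))
E
```

```text
50 -133.0 -28.0
50 -135.9 29.6
50 -120.8 -27.5
50 -123.8 30.5
53 -68.6 -26.2
53 -67.4 32.2
11 -72.4 -59.4
11 -75.0 76.9
-8 [ 0.15  0.71  0.63  1.5  -0.45  1.08  0.41]
-7 [ 0.19  0.69  0.56  1.5  -0.39  1.07  0.77]
-6 [ 0.23  0.67  0.49  1.5  -0.34  1.06  1.13]
-5 [ 0.28  0.66  0.4   1.49 -0.28  1.05  1.49]
-4 [ 0.34  0.65  0.32  1.49 -0.22  1.04  1.84]
-3 [ 0.39  0.64  0.24  1.49 -0.16  1.04  2.2 ]
-2 [ 0.44  0.63  0.15  1.48 -0.1   1.03  2.56]
-1 [ 1.15  0.89 -1.08  1.43  0.79  1.29  2.35]
0 [ 1.15  0.89 -1.08  1.43  0.79  1.29  2.75]
1 [-0.07  0.9   1.09  1.52 -0.82  1.23 -2.  ]
2 [-0.07  0.89  1.08  1.52 -0.82  1.23 -1.61]
3 [-0.04  0.85  1.    1.51 -0.74  1.19 -1.26]
4 [-0.    0.81  0.92  1.51 -0.68  1.16 -0.9 ]
5 [ 0.04  0.77  0.83  1.51 -0.61  1.13 -0.55]
6 [ 0.08  0.74  0.74  1.51 -0.54  1.1  -0.2 ]
7 [ 0.12  0.72  0.68  1.51 -0.48  1.09  0.16]
8 [ 0.16  0.7   0.61  1.5  -0.43  1.07  0.52]
```

The tray is home: the plate top measures s ≈ +1.6 mm and y ≈ +1 mm. For the handle, clockwise means joint 7 decreasing, and I'll do it in two grips.

```bash
cat >> h.py <<'E'
def tabview(tag):
    """side view of column: bright pixel count in a window, crop saved"""
    p=shot('side'); u,v=w2px(p,[P(-46,80,160.)])[0]; u,v=int(u),int(v)
    c=p['color'][v-25:v+25,u-25:u+25]; cv2.imwrite(f'pics/tab_{tag}.png',c); 
    return (u,v),int((c[8:42,10:40].min(2)>150).sum())
def grip_handle(q7):
    q=r.solve_ik(P(0,0,168.),quat(1.1615-np.pi/2+(q7-.29)))  # nearest config
    return q
E
python3 - <<'E'
from h import *
print('tab0',tabview('0'))
p=shot('wrist')
top=P(0,0,290.); q=quat(1.1615-np.pi/2)
r.set_gripper(60); r.goto_joints([.34,.65,.32,1.49,-.22,.85,.29]); r.move_pose(top,q); print(r.get_state()['qpos'].round(2),r.get_state()['eef_pos'])
hit=r.servo_line(P(0,0,168.),max_speed=80,max_force=8); s=r.get_state(); print(hit,s['eef_pos'],s['qpos'].round(2),s['time_s'])
r.set_gripper(5); s=r.get_state(); print('grip',s['width'],s['contact_force'].round(1),s['torque'].round(2))
q0=s['qpos'].copy()
if 10<s['width']<18:
    end=max(q0[6]-2.75,-2.65); print('turn',q0[6]-end)
    for a in np.linspace(q0[6],end,5)[1:]:
        q0[6]=a; r.goto_joints(q0); s=r.get_state(); print(round(s['qpos'][6],3),round(s['width'],1),s['contact_force'].round(1),s['torque'].round(2),s['time_s'])
E
```

```text
tab0 ((403, 238), 171)
[ 0.32  0.54  0.35  1.36 -0.19  1.27  0.27] [ 562.03129439 -387.28354138  290.95704157]
False [ 561.40218652 -388.39516188  168.55317101] [ 0.33  0.65  0.32  1.49 -0.22  1.04  0.29] 81.2333
grip 12.93297242664754 [-3.7  1.3  4.8] [ 0.25  0.69 -0.19]
turn 2.75
-0.391 13.3 [ 2.7 -2.7  0.1] [-0.38 -0.26 -0.25] 82.4167
-1.08 13.0 [ 2.2 -4.6 -2.3] [-0.77 -0.55 -0.21] 83.1167
-1.767 13.2 [ 2.8 -6.7 -3.1] [-0.92 -0.4  -0.2 ] 83.8167
-2.455 13.3 [ 1.  -5.8 -2.4] [-0.94 -0.16 -0.24] 84.5167
```

```bash
python3 - <<'E'
from h import *
z0=r.get_state()['eef_pos'][2]
r.set_gripper(60); r.servo_line(P(0,0,230.),max_speed=120)
q=r.get_state()['qpos'].copy(); q[6]+=np.pi; r.goto_joints(q)
p=shot('wrist')
for o in r.outline_of(p,'handle')[:1]: print('bar',o['p'],[np.round(v,3) for v in rect(p,o['region'],226)])
print('tab',tabview('1'))
print(r.servo_line(P(0,0,168.),max_speed=80,max_force=8)); r.set_gripper(5); s=r.get_state(); print('grip',s['width'],s['qpos'].round(2),s['contact_force'].round(1),s['torque'].round(2))
q0=s['qpos'].copy(); tot=2.75
for t in (3.4,3.9,4.4,4.9):
    q0[6]-=t-tot; tot=t; r.goto_joints(q0); s=r.get_state(); print(t,round(s['qpos'][6],3),round(s['width'],1),s['contact_force'].round(1),s['torque'].round(2),s['time_s'],tabview(f't{t}'))
E
```

```text
bar 0.77 [array([ 561.842, -385.265]), array([102.748,  24.119]), np.float64(-1.508)]
tab ((403, 238), 136)
False
grip 13.304744505666 [ 0.33  0.65  0.32  1.49 -0.22  1.05  0.69] [-4.8  2.3  5.1] [ 0.4   0.8  -0.14]
3.4 0.038 13.0 [ 3.5 -1.2 -1.5] [-0.28 -0.61 -0.2 ] 90.5583 ((403, 238), 65)
3.9 -0.464 13.2 [ 4.4 -3.7 -4.1] [-0.55 -0.96 -0.16] 91.1583 ((403, 238), 76)
4.4 -0.964 13.2 [ 5.  -3.8 -5.8] [-0.75 -1.12 -0.15] 91.7583 ((403, 238), 47)
4.9 -1.464 13.5 [ 4.9 -4.2 -5. ] [-0.95 -1.18 -0.09] 92.3583 ((403, 238), 2)
```

```bash
python3 - <<'E'
from h import *
r.set_gripper(60); r.servo_line(P(0,0,230.),max_speed=120)
r.move_pose(np.array([560,-300,330.]),quat(0.)); r.sleep(.2)
p=shot('wrist'); s=shot('side'); t=shot('top'); np.savez('w5.npz',**{k:p[k] for k in('color','fx','fy','cx','cy','T')})
for o in r.outline_of(p,'handle')[:1]: print('bar',o['p'],[np.round(v,3) for v in rect(p,o['region'],226)])
for o in r.outline_of(p,'tab')+r.outline_of(s,'tab'): print('tab',o['p'],np.round(o['rect']))
h=400
A=[cv2.resize(p['color'][100:310,180:360],(343,400),interpolation=cv2.INTER_CUBIC),cv2.resize(s['color'][205:305,355:455],(400,400),interpolation=cv2.INTER_CUBIC)]
cv2.imwrite('pics/m1.png',np.hstack(A)); print(r.get_state()['time_s'])
E
```

```text
bar 0.94 [array([ 567.375, -373.225]), array([101.61 ,  43.933]), np.float64(-0.614)]
tab 0.5 [318. 201. 332. 210.]
tab 0.53 [398. 234. 411. 243.]
95.7083
```

View pics/m1.png

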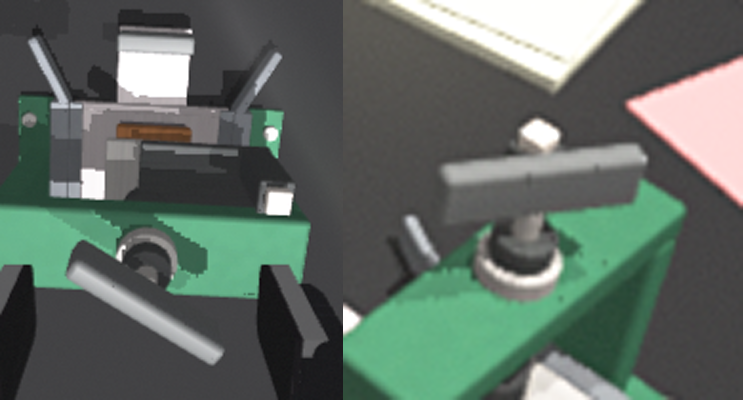

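The tab shows white in its column and the bar has turned 4.9 rad, as intended. I'll work out how far the tab stands out.

```bash
python3 - <<'E'
from h import *
p=load(5); s=shot('side')
for z in (150,155,160,165,170,175,180): print(z,'wrist',w2px(p,[P(-46,80,z)])[0].round(1),'side',w2px(s,[P(-46,80,z)])[0].round(1))
def blob(p,u,v):
    m=(p['color'].min(2)>120).astype(np.uint8); n,l,st,c=cv2.connectedComponentsWithStats(m)
    k=l[int(v),int(u)]; return st[k].tolist(),c[k].round(1)
print(blob(p,325,203),blob(s,404,238))
g=p['color'][190:222,308:342].min(2); print(g[::2,::2])
g=s['color'][226:256,392:416].min(2); print(g[::2,::2])
w2=load(2); a=w2['color']  # column top at start for check, from w2
E
```

```text
150 wrist [324.1 202.3] side [402.2 241.7]
155 wrist [325.  203.7] side [402.6 240. ]
160 wrist [325.9 205.1] side [403.  238.3]
165 wrist [326.8 206.6] side [403.5 236.5]
170 wrist [327.8 208.1] side [403.9 234.8]
175 wrist [328.8 209.7] side [404.4 233. ]
180 wrist [329.8 211.3] side [404.8 231.3]
([317, 200, 17, 13, 179], array([325.9, 206. ])) ([380, 235, 51, 16, 334], array([404.6, 244.3]))
[[ 39  39  40  42  41  40  41  42  40  43  42  55  67  68  69  70  71]
 [ 40  39  39  40  40  41  41  44  44  42  42  42  61  67  67  70  70]
 [ 40  40  40  42  43  52  49  48  43  46  44  44  47  66  68  68  68]
 [ 42  41  38  40  62 117  60  59  57  59  57  69  97  85  69  69  69]
 [ 43  40  38  40  71 104  92  91  89  77  79  96 120 111  67  67  68]
 [ 44  41  39  39  84 102 117 168 153 147 138 128 126  83  67  69  68]
 [ 46  43  40  41  94  60 152 254 254 254 255 255 254  65  67  68  67]
 [ 46  45  39  43 100  66 174 254 254 254 254 254 253  54  66  67  66]
 [ 47  46  43  47 106  83 193 254 254 254 254 254 253  44  64  67  67]
 [ 45  45  45  51 116 110 225 254 254 254 254 254 230  41  47 
[... 501 characters left out ...]
 74  75  74  73  81  80  71  73  72]
 [ 76  75  75  76  76  73  74  71  72  73  73  72]
 [ 76  74  73  74  74  75  73  74  73  72  74  71]
 [ 75  76  72  73  67  83  86  62  71  72  70  73]
 [ 75  74  76  68 149 255 255 218  71  70  73  71]
 [ 75  75  72  75 254 255 254 255 255  64  71  73]
 [ 74  73  80  81 121 174 255 244 163  64  68  68]
 [ 74  70  53  83  91 117 137 169 113 100 110 141]
 [ 94 108 135 143 157 154 165 167 174 174 176 175]
 [175 176 177 178 178 178 175 175 173 172 170 165]
 [174 172 171 166 151 147 140 133 123 115 106 101]
 [116 109 106 101  95  93  91  94  92  93  92  90]
 [ 94  95  96  95  96  94  92  91  93  91  93  90]
 [ 95  94  93  92  92  90  92  90  91  90  88  88]]
```

```bash
python3 - <<'E'
from h import *
q=quat(1.1615-np.pi/2-4.9+np.pi)
r.move_pose(P(0,0,250.),q); s=r.get_state(); print(s['qpos'].round(2))
print(r.servo_line(P(0,0,168.),max_speed=80,max_force=8)); r.set_gripper(5); s=r.get_state(); print('grip',s['width'],s['torque'].round(2))
q0=s['qpos'].copy()
for i in range(2):
    q0[6]-=.25; r.goto_joints(q0); s=r.get_state(); print(round(s['qpos'][6],3),round(s['width'],1),s['contact_force'].round(1),s['torque'].round(2))
r.sleep(.2); r.set_gripper(60); r.servo_line(P(0,0,250.),max_speed=120)
r.move_pose(np.array([560,-300,330.]),quat(0.)); r.sleep(.2)
p=shot('wrist'); sd=shot('side'); np.savez('w6.npz',**{k:p[k] for k in('color','fx','fy','cx','cy','T')})
for o in r.outline_of(p,'handle')[:1]: print('bar',o['p'],[np.round(v,3) for v in rect(p,o['region'],226)])
for z in (155,160,165,170,175,180): print(z,'wrist',w2px(p,[P(-46,80,z)])[0].round(1),'side',w2px(sd,[P(-46,80,z)])[0].round(1))
print(sd['color'][222:256:1,392:416:2].min(2)); print(p['color'][190:222:2,306:344:2].min(2))
A=[cv2.resize(p['color'][100:310,180:360],(343,400),interpolation=cv2.INTER_CUBIC),cv2.resize(sd['color'][205:305,355:455],(400,400),interpolation=cv2.INTER_CUBIC)]
cv2.imwrite('pics/m2.png',np.hstack(A)); print(r.get_state()['time_s'])
E
```

```text
[ 0.35  0.57  0.3   1.41 -0.17  1.19 -1.5 ]
False
grip 12.94047839744503 [-0.51  0.52  0.04]
-1.73 13.1 [-1.3 -2.   1.9] [-0.21  0.21 -0.1 ]
-1.978 13.5 [-1.2 -1.6  2.1] [-0.2   0.28 -0.13]
bar 0.64 [array([ 567.234, -378.021]), array([105.181,  32.155]), np.float64(-1.088)]
155 wrist [324.9 203.8] side [402.6 240. ]
160 wrist [325.8 205.2] side [403.  238.3]
165 wrist [326.7 206.7] side [403.5 236.5]
170 wrist [327.7 208.2] side [403.9 234.8]
175 wrist [328.7 209.7] side [404.4 233. ]
180 wrist [329.7 211.3] side [404.8 231.3]
[[ 72  84  96 125 132 209 255 255 255 250 157  72]
 [ 77  76  68  95 124 133 204 255 255 210 103  68]
 [ 76  76  71  69 101 123 129 182 241 171  71  72]
 [ 77  77  76  70  72 104 123 123 182 125  68  72]
 [ 77  76  77  77  70  70  99 126 162  79  70  72]
 [ 75  77  77  75  72  68  76 106 119  68  73  72]
 [ 78  74  79  77  77  72  70  79  80  72  73  73]
 [ 74  75  77  74  76  74  71  72  71  72  71  74]
 [ 75  76  76  76  76  69  70  72  73  75  75  72]
 [ 77  77  74  75  72  67 128  66  70  74  74  72]
 [ 75  76  75  74  63 142 255 133  59  72  72  72]
 [ 75
[... 1774 characters left out ...]
255 254 254 253 251 238  66  66  66
   68]
 [ 46  47  46  39  59 112 111 111 225 254 254 254 254 254 253  65  66  66
   67]
 [ 45  43  46  46  70 122 111 111 248 254 254 254 254 254 250  50  66  68
   68]
 [ 40  40  41  40  67 112 117 111 253 254 254 254 254 254 201  45  64  67
   67]
 [ 38  38  39  39  38  40  41 115 254 254 254 254 254 254  83  38  42  64
   66]
 [ 58  56  54  51  46  45  45  98 254 253 253 252 194 231  41  41  39  46
   66]
 [ 91  92  89  87  86  84  82  81  79  77  74  72  71  69  68  67  65  64
   59]
 [105 107 107 108 108 106 105 106 105 103 104 105 101 101 100  99  97  94
   79]
 [106 107 107 108 108 107 104 106 105 105 105 108 107 108 110 110 108 106
   77]]
103.6583
```

View pics/m2.png

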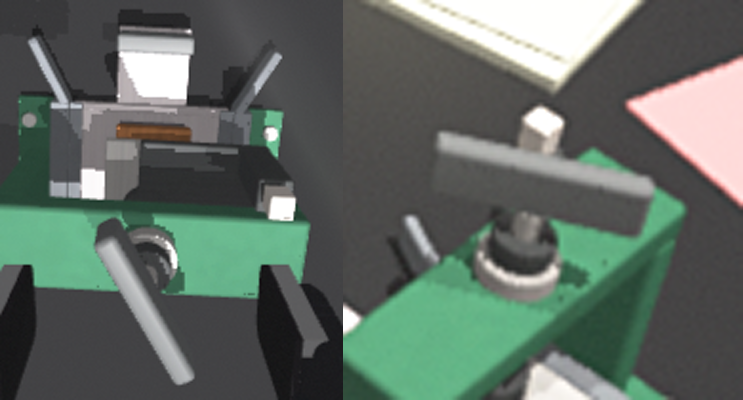

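The bar is at 5.4 rad. The tab rose 9 mm as predicted and stands about 14-17 mm out, where the limits are 10 and 34. I'll add a small 0.12 rad for margin, then back off and check once more.

```bash
python3 - <<'E'
from h import *
r.move_pose(P(0,0,250.),quat(1.1615-np.pi/2-5.4+np.pi))
r.servo_line(P(0,0,168.),max_speed=80,max_force=8); r.set_gripper(5); s=r.get_state(); print('grip',s['width'])
q0=s['qpos'].copy(); q0[6]-=.12; r.goto_joints(q0); r.sleep(.2); r.set_gripper(60); r.servo_line(P(0,0,250.),max_speed=120)
r.move_pose(np.array([560,-300,330.]),quat(0.)); r.sleep(.3)
p=shot('wrist'); sd=shot('side')
for o in r.outline_of(p,'handle')[:1]: print('bar',o['p'],[np.round(v,3) for v in rect(p,o['region'],226)],'expect',1.1615-5.52+np.pi)
m=(sd['color'][222:245,396:414].min(2)>190); m[:6]=0; v,u=np.nonzero(m); print('tab top rows',v.min()+222,v.max()+222,'centre',v.mean()+222)
a=p['color'].astype(int)-load(6)['color']; print('plate region change',abs(a[100:170,230:300]).mean())
for t in ('tumbler','stapler','mouse'):
    T=shot('top')
    for o in r.outline_of(T,t)[:2]: print(t,round(o['p'],2),np.round(o['rect']))
print(r.get_state()['contact_force'].round(1),r.get_state()['time_s'])
E
```

```text
grip 12.83063807219672
bar 0.6 [array([ 563.921, -286.35 ]), array([35.428,  7.049]), np.float64(-0.045)] expect -1.2169073464102063
tab top rows 231 237 centre 234.04761904761904
plate region change 2.2958503401360546
tumbler 0.68 [246.  88. 274. 123.]
tumbler 0.32 [270. 224. 295. 272.]
stapler 0.83 [271. 223. 295. 269.]
stapler 0.71 [352. 131. 428. 219.]
[0.6 0.6 0.8] 111.975
```

```bash
python3 -c "
from station import r
r.hand_in(); print(r.get_state()['time_s'])"
```

```text
the job is handed in; nothing more can be done
the job is handed in; nothing more can be done
```

The job is handed in, at about 112 s on the robot's clock (limit 210 s). `hand_in` gives no verdict, so the results below are my own measurements.

**What I did**
- I stacked the three white pads in the tray and laid the small board on top. The top view showed no fourth white pad.
- I slid the tray home by its handle plate until it hit the back stop.
- I turned the press handle about 5.5 rad clockwise over four grips, then let go and backed off.

**Last checks**
- **Pile:** before sliding, the board measured within about 5 mm of the tray's middle and straight. After the slide I checked only its front edge, which was about 5 mm off along the tray. I did not re-measure each pad.
- **Tray:** it sits about 1.6 mm past the nominal home position and 1 mm to the side.
- **Tab:** it stands about 17 to 20 mm out of its column (at least 10 needed, about 34 crushes). The low figure comes from the turn angle, assuming the handle started at 0; the high one comes from the side camera.
- **Other objects:** the tumbler and stapler had not moved in the top view.

**Failed or disagreed**
- The first grasp missed because the fingertips sit 25 mm behind the reported tool point. I measured this by touch and corrected for it.
- The network's last reading of the handle angle was clearly wrong. The angle had matched at 4.9 and 5.4 rad, and the tab rose as expected over the last 0.12 rad.
- The mouse was not detected in the last check. The robot never went near it.

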